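# Free the laundry scale's beam and arrest it again

### The arm

A 6-joint arm with a two-finger parallel gripper is mounted at the origin on the work surface. World frame = base frame: x ahead of the robot, y to its left, z up, the work surface at z = 0. Lengths are in mm, angles in degrees, forces in N, time in s.
With the tool pointing down it reaches from about 350 to 850 mm from the base axis. Payload 8.1 kg.
Tool frame: the origin (TCP) lies midway between the tips of the shut fingers; the grasp point (between the pads) lies 19 mm behind it; x points along the fingers, y is the direction in which the jaws open and shut, and the axes are right-handed (so a half turn about x gives the same grasp; the last joint's range is limited). The gripper opens to 85 mm and grips with 20 to 120 N. Pads are 22 mm wide; open, the fingers measure 114 mm over their backs; the gripper's body (76 mm by 85 mm) begins 54 mm behind the grasp point. The pads swing forward as they close: fully open they stand 13 mm farther back than shut.
Start: joints at [69.534, 7.471, 85.268, -0, 87.261, -4.893], TCP at [161.057, 577.984, 231.292] pointing down, gripper open.
Joint ranges: [-169.43, 169.43], [-51.17, 129.36], [1.28, 143.12], [-76.62, 256.62], [0, 156.53], [-152.29, 152.29]. Speed limits (degrees/s): [136.94, 136.94, 159.86, 180, 180, 180].

### API

Orientations are given as [roll, pitch, yaw] about the fixed x, y, z axes, in that order (R = Rz(yaw) Ry(pitch) Rx(roll)).
In Python, from bench import sense, snapshot, hand_in gives the robot as it stands.
- The arm moves only by the tool drive_tool, never from a script. Its argument "deltas" is a list of rows, each a list of 7 numbers: the closure in counts, from 0 (fully open) to 255 (shut), then the shift along the tool's x, y, z in m, then the turn, a rotation vector about the tool's x, y, z in rad. A call has exactly 10 rows; each row is the pose to reach, as a shift and turn from the pose commanded when the call began, along the tool's axes at that moment; what a row does not reach only later rows make up. A row lasts 1/12 s, in which the tool goes at most 41.7 mm and 7.16 degrees, less where a joint would pass 70% of its speed; a pose out of reach is approached as far as the arm can. A call with a gripper value outside its range is refused whole. The fingers move at their own pace and stop on an object; "squeeze" is the grip in N (left out, the last holds). Time passes only in rows, so rows that repeat a pose let the fingers close, or fill a call up. It gives the time, the measured TCP pose, the force and the opening at its end, in the units of the state.
- sense(): the state, without advancing time (a new reading comes with each control period).
- snapshot(name): name is "side" or "top"; returns a dict with "frame" (480x640x3 uint8, blue, green, red), "fx", "fy", "cx", "cy" (pixels), "k1" (the pictures are not rectified: a ray, as slopes to the right and down, at radius r is drawn at 1 + k1 r^2 times it, then the intrinsics apply), "rvec" (rotation vector, rad) and "tvec" (3), from world to camera coordinates, as OpenCV has them. Camera axes: x right, y down, z forward; pixel columns grow to the right and rows downward; lengths in mm; the calibration is good to about 2 mm. A picture is of the moment at which its call begins. There is no depth.
- hand_in(): hands the job in, once; it reports no verdict.
The state is a dict: "time": time; "joint_pos": joint angles; "qd": joint speeds; "joint_efforts": joint torques, N m; "tool_pos": TCP position; "tcp_rot": TCP orientation; "ft_force": force on the tool from outside, world axes, zero at the start; "wrist_torque": the same for the moment, N m; "finger_gap": finger opening in mm.
Only numpy, scipy, OpenCV 4.12 (cv2) and the standard library are available. Lean on these libraries where they do the work, as an engineer would, in place of code of your own. Each camera call takes 0.05 s, during which the arm holds its last target.

### The job

The two-pan scale on the board is locked. Swing its upright black-handled arrest lever fully over to the other side to free the beam, let the beam tip down by itself and come to rest so that it shows whether the white container or the dish of pegs is heavier, then swing the lever fully back so that the beam is locked level again. Touch only the lever: keep off the beam and pans, do not disturb what stands on them, and leave the other things on the board where they are.

Things in the scene. Friction and masses are not known exactly. Their poses are not given: they have to be found in the camera images.
- scale: two-pan beam scale fixed to the board. Origin: centre of its underside; x axis points from its lever side to its back, y along the level beam to the left pan, z up. Grey base x -120 to +90, y +-150, 48 mm high. Pans 130 mm across centred at (0, +-150) mm, tops at z = 162 mm when level; loads on them reach z = 270 mm. Arrest lever in the plane x = -145 mm; space above it is free.
- lever_hinge (a point): the arrest lever's hinge, at (-145, 0, 45) mm in the scale's frame; hinge axis along the scale's x, so the lever swings in the scale's y-z plane. Lever 155 mm long from hinge to tip; its last 75 mm are a round black handle of 20 to 24 mm diameter. The lever's plane is 80 mm in front of the pans' nearest edges.
- lever (a joint): arrest lever angle, rad. 0 = arrested, leaning 0.5 rad from upright to the scale's +y; 1.0 = beam free, leaning 0.5 rad to -y. Stops at 0 and 1.0; starts at 0 to 0.08. Friction (about 0.22 N m, 1.6 N at the handle) keeps it where left. A cam lowers two pads from under the beam towards 1.0; swinging back lifts the beam level again.
- lever_grip (a point): point on the axis of the lever's black handle, 135 mm from the lever's hinge and 20 mm below the handle's tip. Its z axis points along the lever to the tip.
- beam_pivot (a point): the beam's pivot, at (0, 0, 135) mm in the scale's frame. The aluminium beam is 316 mm long, 22 mm thick, with a thin upright pointer in the middle reaching z = 215 mm.
- beam (a joint): beam angle, rad: 0 = level, positive = left (+y) pan up; stops at -0.10 and +0.10. The loads always differ by 50 g or more, so the freed, damped beam tips to a stop within about a second. The pans stay level.
- container: white round plastic container with screw-top lid, 92 mm across, 108 mm high, standing loose on one of the pans. Origin at centre of underside.
- dish: white ceramic dish with wooden clothes pegs in it, 112 mm across, about 45 mm high, standing loose on the other pan. Origin at centre of underside.
- spray: closed blue spray bottle, 74 mm across, 227 mm high, bystander. Origin at centre of underside.
- scoop: aluminium scoop, 185 mm long, 75 mm high, bystander. Origin under its middle, on the board.
- hanger: folded grey plastic hanger, 270 mm long, lying flat, gripped by a yellow spring clip, bystander. Origin near its middle, on the board.

How it is judged:
By the outcome, as a careful person would: the job done as asked, in the order asked, and still so for the second after the job is handed in, with the robot touching nothing.
It also fails if it takes over 40 s, if anything falls off the work surface, if the arm or the gripper's body presses on something with over 40 N, if the wrist force passes 120 N, or if a joint passes its speed limit or range.

## Working session

There is one attempt and no reset: what is moved stays moved. The work goes in short steps, Python scripts to look and compute and a tool call to move; the robot and the scene stay as the last step left them, time stands still between calls to the robot, and variables do not carry over. Pictures are saved under pics/ and viewed, and the job is handed in when it is done.

Besides the shell and the picture viewer there is one more tool, called after "Emit:" as name([rows], argument=value, ...), one row to a line, values as JSON. drive_tool: Moves the arm, as the interface text tells. Its arguments: {"type":"object","properties":{"deltas":{"type":"array","items":{"type":"array","items":{"type":"number"}}},"squeeze":{"type":"number"}},"required":["deltas"]}

```bash
ls; mkdir -p pics; python3 - <<'E'
from bench import sense, snapshot
import cv2,json
print(sense())
for n in("side","top"):
    s=snapshot(n); cv2.imwrite(f"pics/{n}0.png",s["frame"])
    print(n,{k:v for k,v in s.items() if k!="frame"})
E
```

```text
pics
{'time': 0.0, 'joint_pos': array([ 6.95335512e+01,  7.51494782e+00,  8.53298938e+01, -5.42702096e-04,
        8.72620713e+01, -4.89186650e+00]), 'qd': array([ 0.01951589, -0.00183626, -0.01783433, -0.08100804,  0.02527489,
       -0.05772453]), 'joint_efforts': array([ 2.65430208e-04, -5.69394457e+01, -5.00561321e+01, -2.21097525e-04,
        1.42069199e-02,  2.69623496e-05]), 'tool_pos': array([160.86979258, 577.45367488, 230.24022141]), 'tcp_rot': array([ -94.60138728,   89.89308575, -110.17594313]), 'ft_force': array([-0.01717177,  1.55957567,  0.11326625]), 'wrist_torque': array([-0.10989534, -0.01463423, -0.02857066]), 'finger_gap': 85.35859807603734}
side {'fx': 458.715940523713, 'fy': 458.715940523713, 'cx': 317.1305221623523, 'cy': 239.98859795595322, 'k1': 0.0027965654605258405, 'rvec': array([ 2.38421362, -0.52150018,  0.18314643]), 'tvec': array([-497.50962417,  253.03080117, 1215.68078684])}
top {'fx': 454.5844579342332, 'fy': 454.5844579342332, 'cx': 320.77301879356327, 'cy': 234.3068787147369, 'k1': -0.08040051275999328, 'rvec': array([ 2.16114132, -2.17011083,  0.06582081]), 'tvec': array([  26.24154787,  555.07481055, 1313.11925107])}
```

View pics/side0.png

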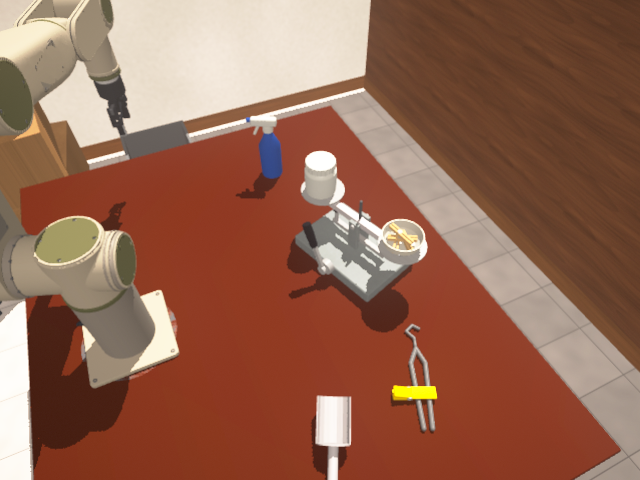

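View pics/top0.png

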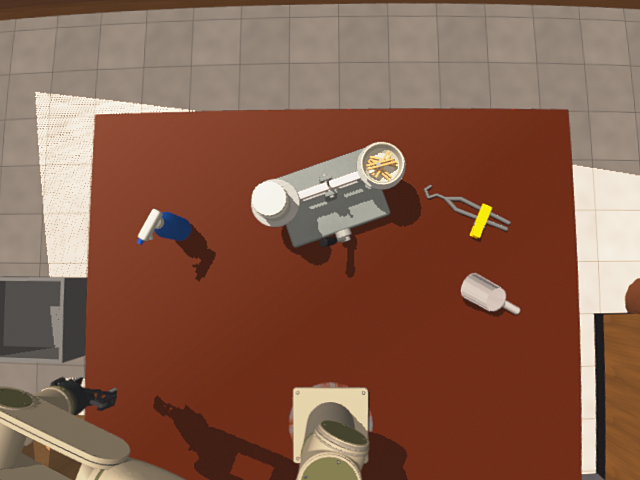

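Both views show the scale with the container on its left pan (+y), the dish on the right, and the lever leaning left. I'll enlarge both views around the scale.

```bash
python3 - <<'E'
import cv2
a=cv2.imread("pics/side0.png")[140:310,280:440]; cv2.imwrite("pics/side0c.png",cv2.resize(a,None,fx=3.5,fy=3.5,interpolation=cv2.INTER_CUBIC))
a=cv2.imread("pics/top0.png")[135:260,240:420]; cv2.imwrite("pics/top0c.png",cv2.resize(a,None,fx=4,fy=4,interpolation=cv2.INTER_CUBIC))
E
```

```text
(no output)
```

View pics/side0c.png

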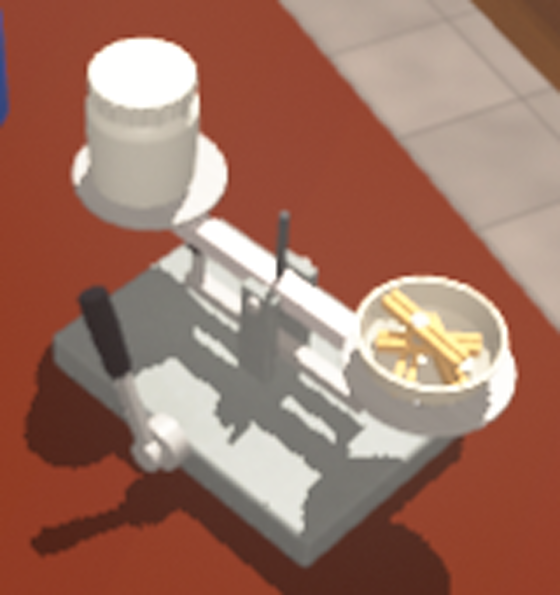

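View pics/top0c.png

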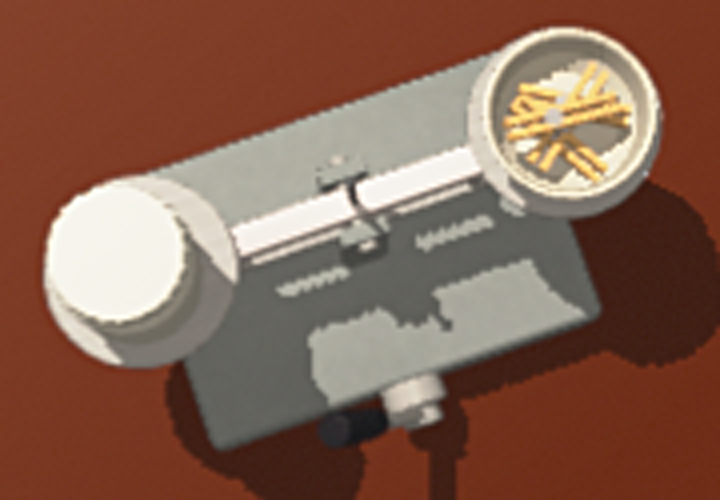

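```bash
cat > h.py <<'E'
import numpy as np,cv2
from scipy.spatial.transform import Rotation as R
def proj(s,P):
    K=np.array([[s["fx"],0,s["cx"]],[0,s["fy"],s["cy"]],[0,0,1.]])
    return cv2.projectPoints(np.array(P,float).reshape(-1,1,3),s["rvec"],s["tvec"],K,np.array([s["k1"],0,0,0.]))[0].reshape(-1,2)
def lev(q,L=155): 
    a=0.5-q; return np.array([-145,L*np.sin(a),45+L*np.cos(a)])
E
python3 - <<'E'
from h import *
from bench import snapshot
from scipy.optimize import least_squares
S={n:snapshot(n) for n in("side","top")}
C=[("top",(295,246),[-120,150,48]),("top",(389.5,213),[-120,-150,48]),("top",(324.2,242.5),"tip"),
("side",(296.3,238),[-120,150,48]),("side",(367.7,296.6),[-120,-150,48]),("side",(306.6,224),"tip"),("side",(361.4,201.1),[0,0,215])]
def f(p):
    r=[]
    T=R.from_euler('z',p[2])
    for n,px,P in C:
        P=lev(p[3]) if isinstance(P,str) else np.array(P,float)
        r+=list(proj(S[n],T.apply(P)+[p[0],p[1],0])[0]-px)
    return np.array(r)
for y0 in (0,.4):
    s=least_squares(f,[600,0,y0,.04],loss='soft_l1'); print(s.x,np.degrees(s.x[2]),s.cost); 
print(f(s.x).reshape(-1,2).round(1))
T=R.from_euler('z',s.x[2]);o=np.array([s.x[0],s.x[1],0])
for nm,P in dict(hinge=[-145,0,45],g0=lev(s.x[3],135),g1=lev(1,135),tip0=lev(s.x[3]),gtop=lev(.5,135),contain=[0,150,162],dish=[0,-150,162]).items(): print(nm,(T.apply(P)+o).round(1), proj(S["side"],T.apply(P)+o)[0].round(),proj(S["top"],T.apply(P)+o)[0].round())
E
```

```text
[ 6.79564180e+02 -2.66954503e+00  3.28476953e-01  7.44223332e-02] 18.8203430739195 5.927304620507599
[ 6.79564177e+02 -2.66952215e+00  3.28477007e-01  7.44224442e-02] 18.820346153889897 5.927304620492096
[[-0.9  0.7]
 [ 2.6 -0.1]
 [ 0.  -0.7]
 [-2.1 -2.2]
 [ 0.5 -0.1]
 [-0.3  0. ]
 [ 0.5  0.8]]
hinge [542.3 -49.4  45. ] [323. 270.] [346. 238.]
g0 [524.3   3.3 168. ] [309. 230.] [327. 241.]
g1 [ 563.2 -110.7  163.5] [340. 257.] [371. 226.]
tip0 [521.7  11.1 186.2] [306. 224.] [324. 242.]
gtop [542.3 -49.4 180. ] [323. 239.] [348. 234.]
contain [631.2 139.3 162. ] [323. 189.] [276. 202.]
dish [ 728.  -144.6  162. ] [403. 246.] [382. 165.]
```

```bash
cat >> h.py <<'E'
yaw=0.3285
O=np.array([679.6,-2.7,0])
Ry=R.from_euler('z',yaw)
ys=Ry.apply([0,1,0]); xs=Ry.apply([1,0,0])
def w(P): return Ry.apply(P)+O
# desired tool: x down, y along +-scale y
def Rt(sgn): 
    x=np.array([0,0,-1.]);y=sgn*ys; return R.from_matrix(np.c_[x,y,np.cross(x,y)])
def delta(p0,R0,p1,R1):
    return R0.inv().apply(p1-p0)/1000,(R0.inv()*R1).as_rotvec()
E
python3 - <<'E'
from h import *
from bench import sense
s=sense(); R0=R.from_euler('xyz',s["tcp_rot"],degrees=True)
print(R0.as_matrix().round(3))
p0=np.array([161.057,577.984,231.292])
for g in(1,-1):
    for z in (330,):
        print(g,w([-145,58,z]),*delta(p0,R0,w([-145,58,z]),Rt(g)))
E
```

```text
[[-0.     0.268  0.963]
 [-0.001  0.963 -0.268]
 [-1.    -0.001 -0.   ]]
1 [523.64136633   5.4181638  330.        ] [-0.09820917 -0.45431843  0.50298315] [-6.00307835e-01 -4.40544432e-04  1.13084941e-03]
-1 [523.64136633   5.4181638  330.        ] [-0.09820917 -0.45431843  0.50298315] [2.54128436e+00 1.48167044e-03 5.77213604e-04]
```

Emit:
drive_tool([
  [0, -0.03, 0, 0, 0, 0, 0],
  [0, -0.06, -0.01, 0.01, -0.02, 0, 0],
  [0, -0.09, -0.03, 0.03, -0.05, 0, 0],
  [0, -0.098, -0.05, 0.055, -0.08, 0, 0],
  [0, -0.098, -0.075, 0.083, -0.12, 0, 0],
  [0, -0.098, -0.1, 0.111, -0.16, 0, 0],
  [0, -0.098, -0.125, 0.138, -0.2, 0, 0],
  [0, -0.098, -0.15, 0.166, -0.24, 0, 0],
  [0, -0.098, -0.175, 0.194, -0.28, 0, 0],
  [0, -0.098, -0.2, 0.221, -0.32, 0, 0],
])

```text
time: 1.03
tool_pos: [320.8, 324.3, 329.2]
tcp_rot: [10.4, 90.0, 13.2]
ft_force: [0.5, -0.6, 0.2]
finger_gap: 85.5
```

```bash
python3 - <<'E'
from h import *
R0=R.from_euler('xyz',[-94.60138728,   89.89308575, -110.17594313],degrees=True)
p0=np.array([161.057,577.984,231.292])
p=p0+R0.apply([-98,-200,221]);R1=R0*R.from_rotvec([-.32,0,0])
print(p,*delta(p,R1,w([-145,58,330]),Rt(1)))
E
```

```text
[320.30706614 326.16281788 329.6307445 ] [ 6.16658003e-05 -3.30164207e-01  1.87653137e-01] [-0.2803272  -0.00096329  0.00160529]
```

Emit:
drive_tool([
  [0, 0, -0.03, 0.017, -0.025, 0, 0],
  [0, 0, -0.06, 0.034, -0.05, 0, 0],
  [0, 0, -0.095, 0.054, -0.08, 0, 0],
  [0, 0, -0.13, 0.074, -0.11, 0, 0],
  [0, 0, -0.165, 0.094, -0.14, 0, 0],
  [0, 0, -0.2, 0.114, -0.17, 0, 0],
  [0, 0, -0.235, 0.134, -0.2, 0, 0],
  [0, 0, -0.27, 0.153, -0.23, 0, 0],
  [0, 0, -0.3, 0.171, -0.26, 0, 0],
  [0, 0, -0.33, 0.188, -0.28, 0, 0],
])

```text
time: 1.87
tool_pos: [524.6, 3.4, 329.1]
tcp_rot: [138.0, 90.0, 156.9]
ft_force: [1.5, -0.0, 0.3]
finger_gap: 84.9
```

```bash
python3 - <<'E'
from h import *
from bench import sense,snapshot
s=sense();print(s["tool_pos"],s["joint_pos"].round(1)); R0=R.from_euler('xyz',s["tcp_rot"],degrees=True)
print(Ry.inv().apply(s["tool_pos"]-O), (Ry.inv()*R0).as_matrix().round(3))
for n in("side","top"):
    f=snapshot(n)["frame"]; f=f[110:320,230:480]; cv2.imwrite(f"pics/{n}1.png",cv2.resize(f,None,fx=2.5,fy=2.5))
E
```

```text
[524.61003796   3.36273536 329.08045052] [  -5.2   -5.4   88.2    0.    97.2 -114.1]
[-144.74625554   55.74196445  329.08045052] [[-0.    -0.001  1.   ]
 [ 0.     1.     0.001]
 [-1.     0.    -0.   ]]
```

View pics/side1.png

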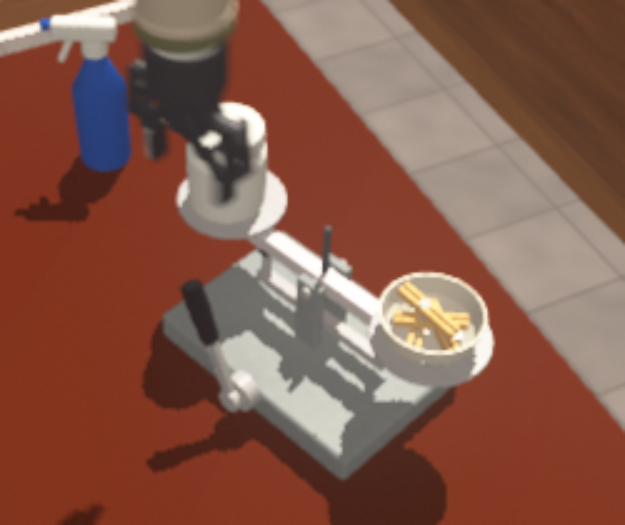

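View pics/top1.png

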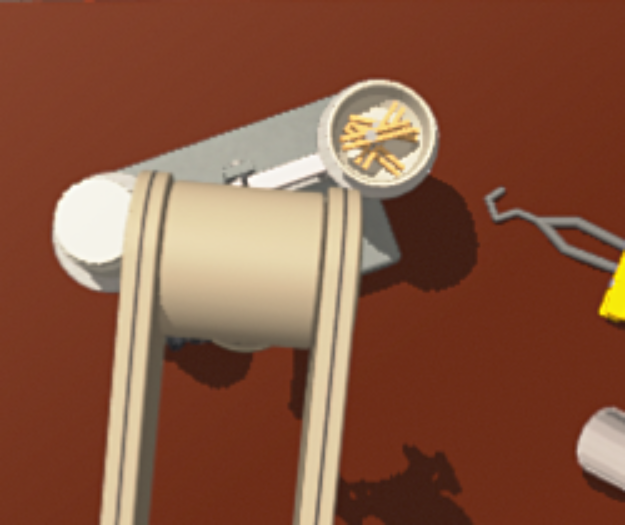

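The gripper hangs above the lever, with the wrist's round end at about (185,35) in the side crop. Before going down I'll check how high the wrist is compared with the container, which reaches 270 mm.

```bash
python3 - <<'E'
from h import *
from bench import snapshot
S=snapshot("side");f=S["frame"].copy()
for z in range(330,660,40):
    u=proj(S,[524.6,3.4,z])[0]; cv2.circle(f,tuple(int(a) for a in u),2,(0,255,0),-1); cv2.putText(f,str(z),(int(u[0])+4,int(u[1])),0,.35,(0,255,255),1)
cv2.imwrite("pics/side2.png",cv2.resize(f[0:280,150:450],None,fx=2.1,fy=2.1))
E
```

```text
(no output)
```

View pics/side2.png

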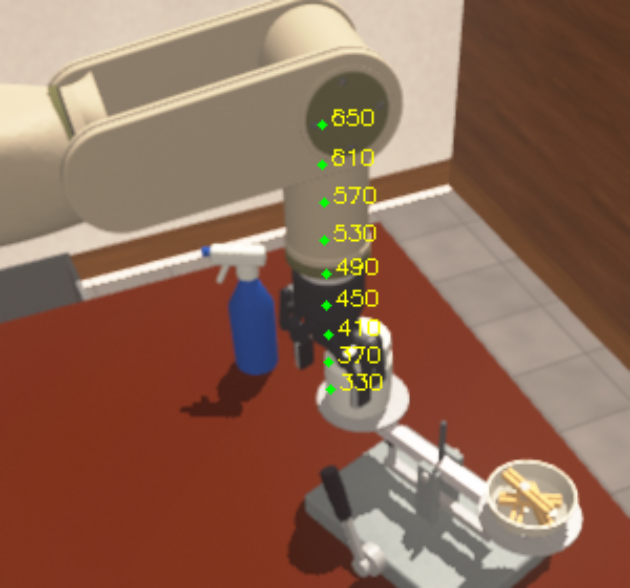

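The flange sits 160 mm above the TCP and the forearm fork about 270 mm above it. With the TCP at about 142 mm, both stay above the loads, so it's safe to go down.

Emit:
drive_tool([
  [0, 0.015, 0.001, 0, 0, 0, 0],
  [0, 0.035, 0.001, 0, 0, 0, 0],
  [0, 0.06, 0.001, 0, 0, 0, 0],
  [0, 0.085, 0.001, 0, 0, 0, 0],
  [0, 0.11, 0.001, 0, 0, 0, 0],
  [0, 0.13, 0.001, 0, 0, 0, 0],
  [0, 0.15, 0.001, 0, 0, 0, 0],
  [0, 0.167, 0.001, 0, 0, 0, 0],
  [0, 0.18, 0.001, 0, 0, 0, 0],
  [0, 0.187, 0.001, 0, 0, 0, 0],
])

```text
time: 2.85
tool_pos: [522.3, 7.3, 140.4]
tcp_rot: [152.1, 89.9, 171.0]
ft_force: [-0.3, -0.6, -0.3]
finger_gap: 85.2
```

```bash
cat > look.py <<'E'
import sys
from h import *
from bench import sense,snapshot
s=sense();print(s["time"],Ry.inv().apply(s["tool_pos"]-O).round(1),"F scale",Ry.inv().apply(s["ft_force"]).round(2),s["finger_gap"])
S=snapshot("side");f=S["frame"]
cv2.imwrite(f"pics/{sys.argv[1]}.png",cv2.resize(f[130:310,260:450],None,fx=4,fy=3.3,interpolation=cv2.INTER_CUBIC) if 0 else cv2.resize(f[130:310,260:450],None,fx=3.3,fy=3.3,interpolation=cv2.INTER_CUBIC))
E
python3 look.py s3
```

```text
2.85 [-145.7   60.3  140.4] F scale [-0.48 -0.42 -0.27] 85.18131580351351
```

View pics/s3.png

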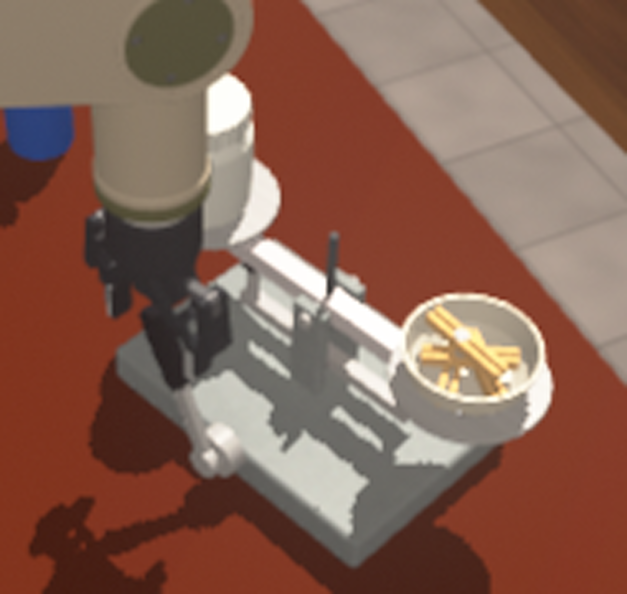

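Emit:
drive_tool([
  [75, -0.004, 0, 0, 0, 0, 0],
  [75, -0.004, -0.005, 0, 0, 0, 0],
  [75, -0.004, -0.015, 0, 0, 0, 0],
  [75, -0.004, -0.027, 0, 0, 0, 0],
  [75, -0.004, -0.04, 0, 0, 0, 0],
  [75, -0.004, -0.053, 0, 0, 0, 0],
  [75, -0.004, -0.066, 0, 0, 0, 0],
  [75, -0.004, -0.079, 0, 0, 0, 0],
  [75, -0.004, -0.092, 0, 0, 0, 0],
  [75, -0.004, -0.1, 0, 0, 0, 0],
], squeeze=60)

```text
time: 3.73
tool_pos: [556.1, -90.2, 146.0]
tcp_rot: [179.7, 90.0, -161.5]
ft_force: [-0.2, 2.5, -1.1]
finger_gap: 60.5
```

```bash
python3 look.py s4
```

```text
3.7333 [-145.1  -43.   146. ] F scale [ 0.66  2.46 -1.13] 60.455179541924934
```

View pics/s4.png

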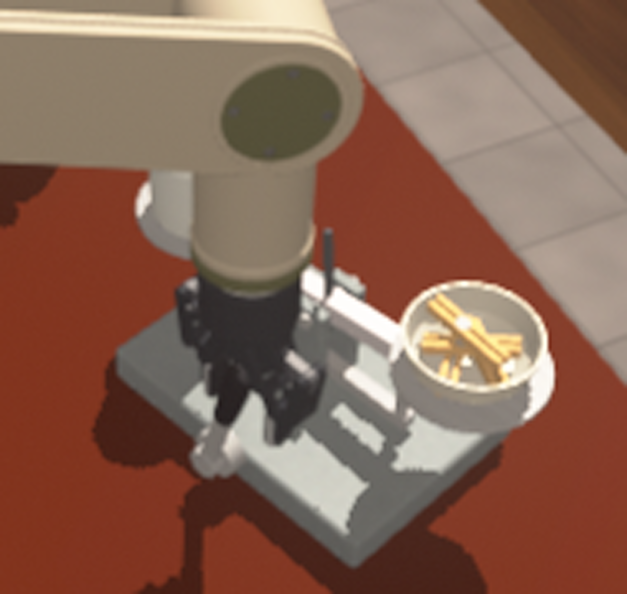

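The lever is moving at about 2.5 N. I'll continue gently to the stop.

Emit:
drive_tool([
  [75, 0, -0.005, 0, 0, 0, 0],
  [75, 0, -0.01, 0, 0, 0, 0],
  [75, 0, -0.015, 0, 0, 0, 0],
  [75, 0, -0.019, 0, 0, 0, 0],
  [75, 0, -0.022, 0, 0, 0, 0],
  [75, 0, -0.024, 0, 0, 0, 0],
  [75, 0, -0.026, 0, 0, 0, 0],
  [75, 0, -0.027, 0, 0, 0, 0],
  [75, 0, -0.028, 0, 0, 0, 0],
  [75, 0, -0.028, 0, 0, 0, 0],
])

```text
time: 4.62
tool_pos: [564.9, -114.9, 146.3]
tcp_rot: [-57.1, 90.0, -38.3]
ft_force: [-0.4, 0.8, -0.9]
finger_gap: 60.4
```

```bash
python3 look.py s5
```

```text
4.6167 [-144.7  -69.2  146.3] F scale [-0.08  0.92 -0.92] 60.3639308592173
```

View pics/s5.png

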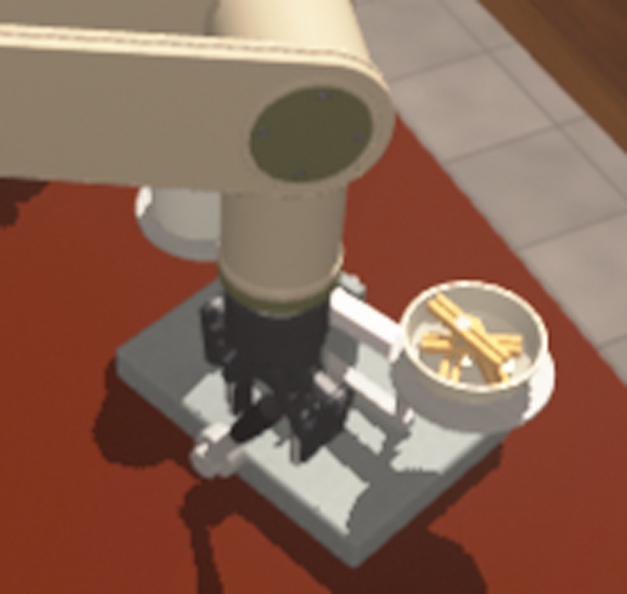

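The beam has already begun tipping. I'll creep on until the force rises at the stop.

Emit:
drive_tool([
  [75, 0, -0.001, 0, 0, 0, 0],
  [75, 0, -0.002, 0, 0, 0, 0],
  [75, 0, -0.003, 0, 0, 0, 0],
  [75, 0, -0.004, 0, 0, 0, 0],
  [75, 0, -0.005, 0, 0, 0, 0],
  [75, 0, -0.006, 0, 0, 0, 0],
  [75, 0, -0.006, 0, 0, 0, 0],
  [75, 0, -0.006, 0, 0, 0, 0],
  [75, 0, -0.006, 0, 0, 0, 0],
  [75, 0, -0.006, 0, 0, 0, 0],
])

```text
time: 5.5
tool_pos: [565.9, -117.6, 145.8]
tcp_rot: [99.6, 89.7, 118.5]
ft_force: [-4.8, 13.5, 4.0]
finger_gap: 60.1
```

```bash
python3 look.py s6
```

```text
5.5 [-144.7  -72.   145.8] F scale [-0.2  14.32  3.97] 60.066651172955744
```

Force rose to 14 N at scale y = -72, where I expected about -74, so that's the stop. Next I'll back off a little so nothing presses on the lever, let the beam settle, and look.

Emit:
drive_tool([
  [75, 0, 0.003, 0, 0, 0, 0],
  [75, 0, 0.006, 0, 0, 0, 0],
  [75, 0, 0.01, 0, 0, 0, 0],
  [75, 0, 0.012, 0, 0, 0, 0],
  [75, 0, 0.012, 0, 0, 0, 0],
  [75, 0, 0.012, 0, 0, 0, 0],
  [75, 0, 0.012, 0, 0, 0, 0],
  [75, 0, 0.012, 0, 0, 0, 0],
  [75, 0, 0.012, 0, 0, 0, 0],
  [75, 0, 0.012, 0, 0, 0, 0],
])

```text
time: 6.38
tool_pos: [563.0, -109.2, 146.3]
tcp_rot: [-76.6, 90.0, -57.8]
ft_force: [0.2, 0.1, 0.3]
finger_gap: 60.2
```

```bash
python3 look.py s7; python3 -c "
from bench import snapshot;import cv2
cv2.imwrite('pics/t7.png',cv2.resize(snapshot('top')['frame'][120:280,230:430],None,fx=3.5,fy=3.5,interpolation=2))"
```

```text
6.3833 [-144.8  -63.2  146.3] F scale [0.23 0.03 0.35] 60.23859185689056
```

View pics/s7.png

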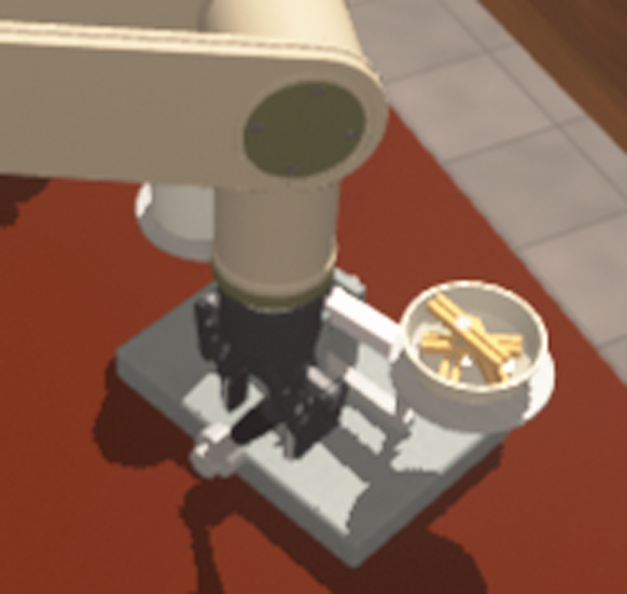

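View pics/t7.png

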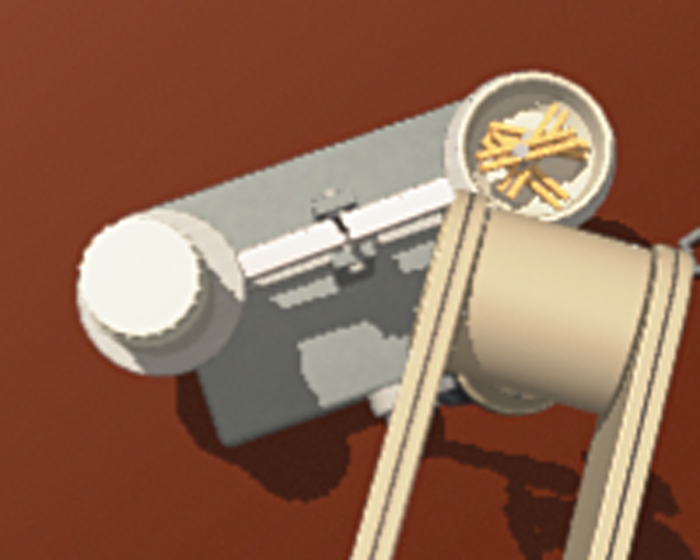

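```bash
python3 - <<'E'
from h import *
from bench import snapshot
S=snapshot("side")
a=w([0,-150,190]);print("pred up15 dish px",proj(S,a+[0,0,15])[0]-proj(S,a)[0])
g=lambda n:cv2.imread(f"pics/{n}.png",0).astype(np.float32)
t=g("s3")[285:420,400:550]
for n in("s4","s5","s6","s7"):
    r=cv2.matchTemplate(g(n)[240:460,370:600],t,cv2.TM_CCOEFF_NORMED);_,v,_,l=cv2.minMaxLoc(r);print(n,v,((l[0]-30)/3.3,(l[1]-45)/3.3))
E
```

```text
pred up15 dish px [ 0.80477225 -3.85413568]
s4 0.9711481332778931 (0.6060606060606061, -3.6363636363636367)
s5 0.9714469909667969 (0.6060606060606061, -3.6363636363636367)
s6 0.971360981464386 (0.6060606060606061, -3.6363636363636367)
s7 0.9713814854621887 (0.6060606060606061, -3.6363636363636367)
```

The dish rose 3.7 px (3.9 predicted for the full 15 mm) and has stayed still over several frames. So the container is heavier and the beam is at rest. Next I'll swing the lever back.

Emit:
drive_tool([
  [75, 0, 0.01, 0, 0, 0, 0],
  [75, 0, 0.022, 0, 0, 0, 0],
  [75, 0, 0.034, 0, 0, 0, 0],
  [75, 0, 0.046, 0, 0, 0, 0],
  [75, 0, 0.058, 0, 0, 0, 0],
  [75, 0, 0.07, 0, 0, 0, 0],
  [75, 0, 0.081, 0, 0, 0, 0],
  [75, 0, 0.091, 0, 0, 0, 0],
  [75, 0, 0.1, 0, 0, 0, 0],
  [75, 0, 0.107, 0, 0, 0, 0],
])

```text
time: 7.37
tool_pos: [528.0, -6.7, 146.2]
tcp_rot: [168.4, 90.0, -172.8]
ft_force: [1.2, -2.9, -0.2]
finger_gap: 60.5
```

```bash
python3 look.py s8
```

```text
7.3667 [-144.8   45.1  146.2] F scale [ 0.25 -3.12 -0.17] 60.48393218279508
```

View pics/s8.png

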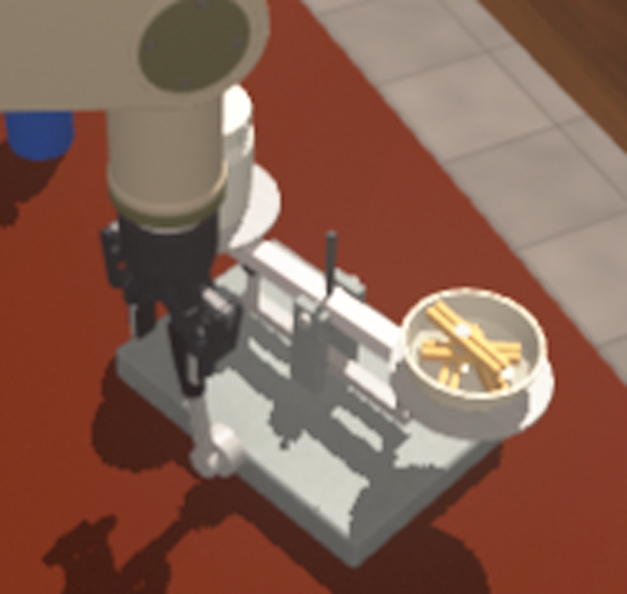

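Emit:
drive_tool([
  [75, 0, 0.004, 0, 0, 0, 0],
  [75, 0, 0.008, 0, 0, 0, 0],
  [75, 0, 0.012, 0, 0, 0, 0],
  [75, 0, 0.016, 0, 0, 0, 0],
  [75, 0, 0.019, 0, 0, 0, 0],
  [75, 0, 0.021, 0, 0, 0, 0],
  [75, 0, 0.023, 0, 0, 0, 0],
  [75, 0, 0.024, 0, 0, 0, 0],
  [75, 0, 0.025, 0, 0, 0, 0],
  [75, 0, 0.025, 0, 0, 0, 0],
])

```text
time: 8.25
tool_pos: [520.4, 16.0, 146.4]
tcp_rot: [14.3, 90.0, 33.1]
ft_force: [0.6, -2.4, -1.0]
finger_gap: 60.5
```

```bash
python3 look.py s9
```

```text
8.25 [-144.7   69.   146.4] F scale [-0.22 -2.43 -0.97] 60.51969991838047
```

Emit:
drive_tool([
  [75, 0, 0.001, 0, 0, 0, 0],
  [75, 0, 0.002, 0, 0, 0, 0],
  [75, 0, 0.003, 0, 0, 0, 0],
  [75, 0, 0.004, 0, 0, 0, 0],
  [75, 0, 0.005, 0, 0, 0, 0],
  [75, 0, 0.006, 0, 0, 0, 0],
  [75, 0, 0.006, 0, 0, 0, 0],
  [75, 0, 0.006, 0, 0, 0, 0],
  [75, 0, 0.006, 0, 0, 0, 0],
  [75, 0, 0.006, 0, 0, 0, 0],
])

```text
time: 9.13
tool_pos: [518.4, 21.7, 146.3]
tcp_rot: [79.2, 90.0, 98.0]
ft_force: [0.9, -1.8, -0.4]
finger_gap: 59.9
```

```bash
python3 look.py s10
```

```text
9.1333 [-144.7   75.   146.3] F scale [ 0.25 -2.01 -0.44] 59.9340009542922
```

Emit:
drive_tool([
  [75, 0, 0.001, 0, 0, 0, 0],
  [75, 0, 0.002, 0, 0, 0, 0],
  [75, 0, 0.003, 0, 0, 0, 0],
  [75, 0, 0.004, 0, 0, 0, 0],
  [75, 0, 0.005, 0, 0, 0, 0],
  [75, 0, 0.005, 0, 0, 0, 0],
  [75, 0, 0.005, 0, 0, 0, 0],
  [75, 0, 0.005, 0, 0, 0, 0],
  [75, 0, 0.005, 0, 0, 0, 0],
  [75, 0, 0.005, 0, 0, 0, 0],
])

```text
time: 10.02
tool_pos: [516.8, 26.3, 146.3]
tcp_rot: [102.7, 90.0, 121.5]
ft_force: [0.1, -2.1, -0.7]
finger_gap: 59.9
```

```bash
python3 look.py s11
```

```text
10.0167 [-144.7   79.9  146.3] F scale [-0.57 -2.06 -0.66] 59.90055440280044
```

View pics/s11.png

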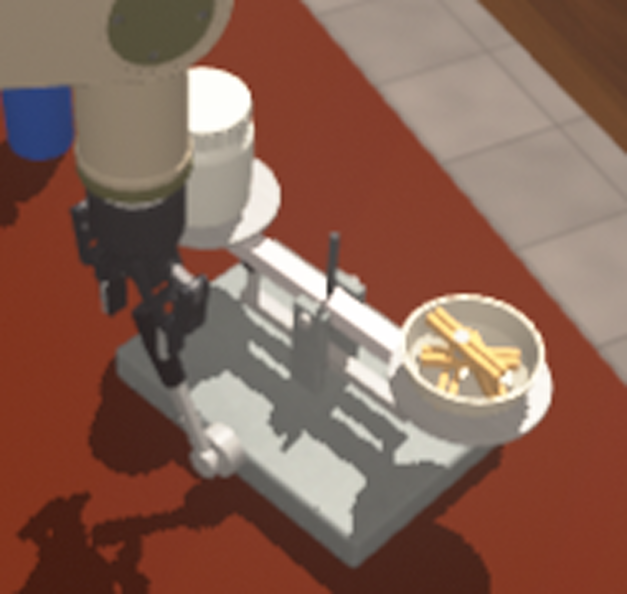

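Emit:
drive_tool([
  [75, 0, 0.001, 0, 0, 0, 0],
  [75, 0, 0.002, 0, 0, 0, 0],
  [75, 0, 0.003, 0, 0, 0, 0],
  [75, 0, 0.003, 0, 0, 0, 0],
  [75, 0, 0.003, 0, 0, 0, 0],
  [75, 0, 0.003, 0, 0, 0, 0],
  [75, 0, 0.003, 0, 0, 0, 0],
  [75, 0, 0.003, 0, 0, 0, 0],
  [75, 0, 0.003, 0, 0, 0, 0],
  [75, 0, 0.003, 0, 0, 0, 0],
])

```text
time: 10.9
tool_pos: [516.6, 27.2, 146.6]
tcp_rot: [-82.4, 89.8, -63.6]
ft_force: [3.7, -11.5, -2.4]
finger_gap: 60.1
```

```bash
python3 look.py s12
```

```text
10.9 [-144.7   80.9  146.6] F scale [ -0.17 -12.1   -2.4 ] 60.10501528246799
```

Force rose to 12 N at +80.9. The two stops, -72 and +80.9, are 153 mm apart, matching the 152 mm predicted for the full 1.0 rad, which puts the hinge about 4 mm to the +y side of my fit. Now I'll back off, open and lift away.

Emit:
drive_tool([
  [75, 0, -0.003, 0, 0, 0, 0],
  [60, 0, -0.007, 0, 0, 0, 0],
  [0, 0, -0.011, 0, 0, 0, 0],
  [0, 0, -0.014, 0, 0, 0, 0],
  [0, 0, -0.014, 0, 0, 0, 0],
  [0, 0, -0.014, 0, 0, 0, 0],
  [0, 0, -0.014, 0, 0, 0, 0],
  [0, -0.01, -0.014, 0, 0, 0, 0],
  [0, -0.025, -0.014, 0, 0, 0, 0],
  [0, -0.045, -0.014, 0, 0, 0, 0],
])

```text
time: 11.78
tool_pos: [519.3, 16.1, 190.9]
tcp_rot: [155.0, 89.8, 173.8]
ft_force: [0.7, 0.4, -0.3]
finger_gap: 85.4
```

Emit:
drive_tool([
  [0, -0.025, 0, 0, 0, 0, 0],
  [0, -0.055, 0, 0, 0, 0, 0],
  [0, -0.085, 0, 0, 0, 0, 0],
  [0, -0.115, 0, 0, 0, 0, 0],
  [0, -0.14, 0, 0, 0, 0, 0],
  [0, -0.15, 0, -0.03, 0, 0, 0],
  [0, -0.15, 0, -0.06, 0, 0, 0],
  [0, -0.15, 0, -0.09, 0, 0, 0],
  [0, -0.15, 0, -0.11, 0, 0, 0],
  [0, -0.15, 0, -0.12, 0, 0, 0],
])

```text
time: 12.62
tool_pos: [405.0, -23.2, 342.6]
tcp_rot: [-38.1, 89.9, -19.4]
ft_force: [-0.3, 0.1, 0.9]
finger_gap: 85.7
```

```bash
python3 look.py s13; python3 - <<'E'
from h import *
from bench import snapshot
for n in("side","top"):
    S=snapshot(n);f=S["frame"];cv2.imwrite(f"pics/{n}13full.png",f)
    a=cv2.imread(f"pics/{n}0.png")
    d=cv2.absdiff(f,a).max(2); print(n,d.shape)
    cv2.imwrite(f"pics/{n}13d.png",np.hstack([cv2.resize(x[140:310,240:440],None,fx=1.95,fy=1.95,interpolation=2) for x in (a,f)]))
E
```

```text
12.6167 [-266.5   69.2  342.6] F scale [-0.22  0.22  0.93] 85.69713487982195
side (480, 640)
top (480, 640)
```

View pics/s13.png

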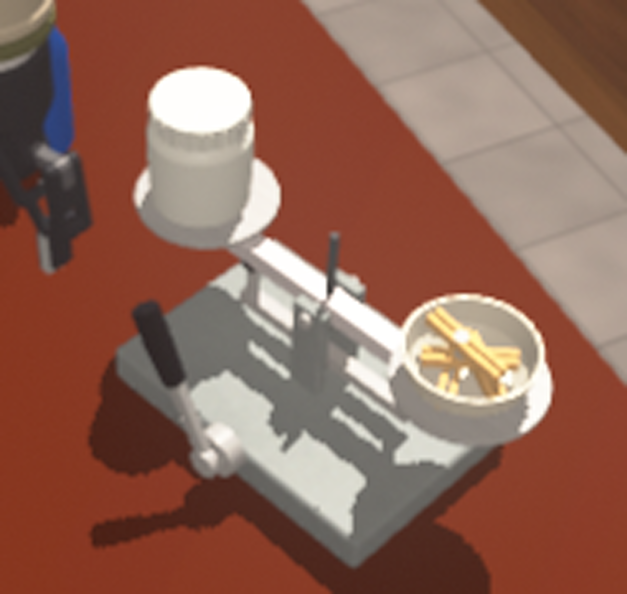

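View pics/top13full.png

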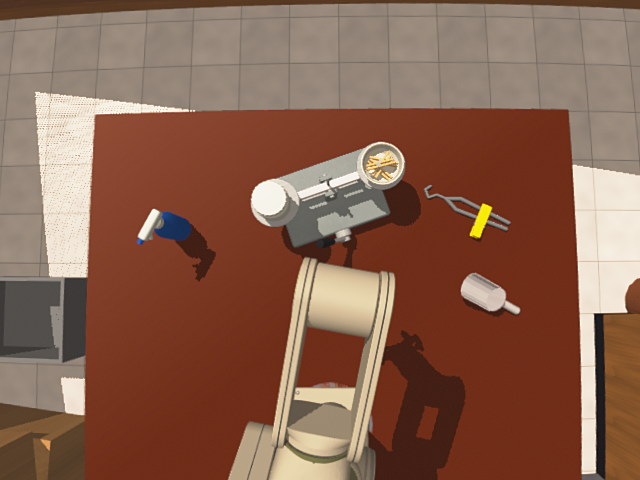

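View pics/side13d.png

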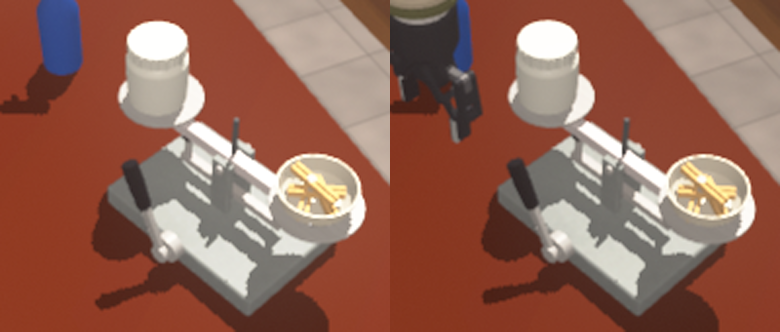

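The final picture shows the lever leaning left at (143,308) in the crop, the beam level, and both loads and all the bystanders where they were at the start. I'll hand it in.

```bash
python3 - <<'E'
import cv2,numpy as np
a=cv2.imread("pics/side0.png",0).astype(np.float32);b=cv2.imread("pics/side13full.png",0).astype(np.float32)
for n,(x0,y0,x1,y1) in dict(container=(300,150,342,205),dish=(380,218,428,262),handle=(302,219,318,246),hanger=(390,320,440,432),scoop=(312,392,356,470)).items():
    r=cv2.matchTemplate(b[y0-8:y1+8,x0-8:x1+8],a[y0:y1,x0:x1],cv2.TM_CCOEFF_NORMED);_,v,_,l=cv2.minMaxLoc(r);print(n,round(v,3),(l[0]-8,l[1]-8))
from bench import hand_in; print(hand_in())
E
```

```text
container 0.984 (0, 0)
dish 0.961 (0, 0)
handle 0.973 (-2, -1)
hanger 0.999 (0, 0)
scoop 0.999 (0, 0)
the job is handed in; nothing more can be done
None
```

The scale was freed, tipped and rested, then was locked level again, and I handed the job in at about 12.6 s of the 40 s. The **white container is heavier**: its pan went down and the dish side rose to the stop.

- **Freeing the beam:** I straddled the handle with open fingers and pushed the lever until the force rose to 14 N at its stop. The dish moved up 3.7 px in the side picture (3.9 predicted for the full tip) and stayed still over four frames.
- **Locking it again:** I pushed the lever back until the force rose to 12 N at the other stop. The two stops were 153 mm apart, against 152 mm predicted for a full swing. The fingers then backed off, opened and lifted clear.
- **Last checks:** The container, dish, hanger and scoop showed 0 px shift from the first side picture. The spray looks unmoved in the top view, but I only checked it by eye. The handle sits about 2 px further over than at the start, which fits it having started slightly off its stop.
- **One disagreement:** The stops showed the hinge about 4 mm to the left (+y) of where I had measured it. I pushed by force rather than by that position, so it did not affect the result.

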